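# Clamp the mosaic plaque in the gluing press

### The job

The mosaic plaque is lying ready on the bed of the gluing press. Swing the press arm over it, all the way to its stop, then tighten the bar handle clockwise until the ratchet gives way and the handle slips round on the screw by at least an eighth of a turn, but stop before it has slipped half a turn. Leave the plaque clamped where it lies, let go, and do not disturb the other things on the table.

Things in the scene. Friction and masses are not known exactly. Their poses are not given: they have to be found in the camera images.
- press: grey gluing press fixed to the table. Base plate 180 mm (its x) by 340 mm (its y), 30 mm thick; origin at the centre of its underside, z up. A column (radius 24, foot 34 mm) at (0, 125) mm carries the swing arm. With the arm at its stop the screw axis is at (0, -65) mm, over the middle of the bed.
- swing (a joint): angle of the press arm about the vertical column, rad. 0 = at its stop over the plaque (arm along the press's -y, home below 0.08); grows counter-clockwise from above as the arm opens to the press's +x side, up to 1.7. Stiff: it needs about 0.55 N m (7 N at 80 mm from the pivot) and stays where it is left, but a hard sideways push on the handle can move it.
- swing_pivot (a point): point on the column's axis at the top of the arm, 120 mm above the table. The arm is a level grey beam 36 mm wide, 25 mm high (95 to 120 mm above the table), with a boss of radius 30 mm at the pivot; it reaches 218 mm from the pivot. From 35 to 115 mm from the pivot nothing stands above it and its sides can be pushed.
- screw_axis (a point): point on the screw's axis at the top of the arm, 190 mm from swing_pivot, in a round boss of radius 28 mm.
- handle_hub (a point): point on the screw's vertical axis at the height of the top of the black bar handle, about 160 to 186 mm above the table; it sinks 2.4 mm per rad as the screw is tightened, staying 20 mm clear of the arm. The hub has radius 22 mm and rises 9 mm above the bar.
- handle_end (a point): point 60 mm from handle_hub at the top of the bar, at one of its two like ends. The bar is 16 mm wide, 14 mm high, with a ball of radius 13 mm at 60 mm on either end (146 mm overall); it can be pushed round by its side. Clockwise from above tightens. It turns with about 0.09 N m (2 N at 50 mm) until the pad is down.
- ratchet (a joint): clockwise slip of the handle on the screw, rad, 0 at the start. It grows only once the screw is tight (or at the end of its travel) and the handle is forced on with about 0.5 N m (10 N at 50 mm); it slips steadily, single clicks cannot be felt. 0.75 (an eighth of a turn) up to 3.1 (half a turn) is wanted.
- ram: the screw's lower part: steel rod (radius 10 mm) with a round rubber pad (radius 28 mm), which moves up and down in the arm without turning. Origin at the centre of the pad's underside, at the start 7 to 24 mm higher than the plaque's block: 0.5 to 1.7 turns, not known beforehand. The screw is self-locking.
- plaque: loose wooden mosaic plaque, 140 x 120 x 10 mm, small glass tiles round its border and a bare wooden block 75 x 75 x 8 mm on its middle (18 mm in all, top of the block 60 to 70 mm above the table); lies on the plywood bed of the press. Origin at the centre of its underside.
- glue: bystander: white glue bottle, radius 24, height 150 mm; origin at the centre of its underside
- jar: bystander: amber glass jar, radius 32, height 70 mm; origin at the centre of its underside
- tape: bystander: roll of brown tape lying flat beside the press, radius 45, height 25 mm; origin at the centre of its underside
- giftbox: bystander: yellow box, 140 x 110 x 60 mm; origin at the centre of its underside
- brush: bystander: brush 170 mm long, lying; handle to its -x
- tin: bystander: flat aluminium tin, 100 x 70 x 30 mm; origin at the centre of its underside
- cup: bystander: red plastic cup, rim radius 40, height 100 mm; origin at the centre of its underside

How it is judged:
By the outcome, as a careful person would: the job done as asked, in the order asked, and still so for the second after the job is handed in, with the robot touching nothing.
It also fails if it takes over 67 s, if anything falls off the work surface, if the arm or the gripper's body presses on something with over 40 N, if the wrist force passes 120 N, or if a joint passes its speed limit or range.

### The arm

A 7-joint arm with a two-finger parallel gripper is mounted at the origin on the work surface. World frame = base frame: x ahead of the robot, y to its left, z up, the work surface at z = 0. Lengths are in m, angles in rad, forces in N, time in s.
With the tool pointing down it reaches from about 0.425 to 0.95 m from the base axis. Payload 4.7 kg.
Tool frame: the origin (TCP) lies at the very end of the fingers, on their centre line; the grasp point (between the pads) lies 19 mm behind it (arm.grip_point_offset is the distance from the TCP to the grasp point, in m); z points along the fingers, y is the line along which they close (so a half turn about z gives the same grasp; the last joint's range is limited). The gripper opens to 87 mm and grips with 3 to 60 N. Pads are 19 mm wide; open, the fingers measure 117 mm over their backs; the gripper's body (75 mm by 190 mm) begins 51 mm behind the grasp point.
Start: joints at [-1.318, 0.469, -0.049, 1.532, 0.024, 1.141, -0.082], TCP at [0.188, 0.648, 0.223] pointing down, gripper open.
Joint ranges: [-2.59, 2.59], [-0.33, 1.99], [-1.39, 1.29], [0.1, 2.45], [-1.04, 4.18], [0.21, 1.99], [-2.66, 2.66]. Speed limits (rad/s): [2.57, 2.57, 3.14, 3.14, 3.14, 3.14, 3.14].

### API

Orientations are given as a unit quaternion [w, x, y, z].
In Python, from cell import arm gives the robot as it stands. Calls block until the motion is done:
- arm.move_pose(position, orientation): joint-space move of the TCP to a pose.
- arm.move_linear(position, vel=0.15, ori=None, contact_N=None): straight line of the TCP; ori=None keeps the orientation; vel is the mean speed in m/s. With contact_N (N) it stops when the force on the tool has changed by that much, and returns True; else False.
- arm.move_joints(angles): joint-space move.
- arm.release() and arm.gripper_close(f_grip=None): open the fingers fully, or close them until they stop; f_grip is the grip in N (None keeps the last).
- arm.dwell(seconds).
- arm.solve_ik(position, orientation): joint angles nearest the present ones, or None.
- arm.observe(): the state.
- arm.camera(name): name is "scene" or "side" or "wrist"; returns the picture (400x640x3 uint8, red, green, blue); there is no depth.
- arm.calibration(name): a dict with "intrinsics" (3x3 intrinsics, pixels), "view" (4x4, takes a point from world to camera coordinates). Camera axes: x right, y down, z forward; pixel columns grow to the right and rows downward; lengths in m; the calibration is good to about 2 mm. A picture is of the moment at which its call begins: read the wrist's pose just before it. calibration takes no time and is no camera call; for the wrist camera it gives the pose at the moment of the call.
A pose or a line that the arm cannot do raises arm.Unreachable and nothing moves.
- arm.close_job(): hands the job in; it is judged then, once.
The state is a dict: "t": time; "joints": joint angles; "joint_velocities": joint speeds; "joint_torque": joint torques, N m; "tool_pos": TCP position; "tool_rot": TCP orientation; "contact_force": force on the tool from outside, world axes, zero at the start; "torque": the same for the moment, N m; "width": finger opening in m; "gripper_force": force on a finger pad.
Only numpy, scipy, OpenCV 4.12 (cv2) and the standard library are available. Lean on these libraries where they do the work, as an engineer would, in place of code of your own. Each camera call takes 0.05 s, during which the arm holds its last target. There are 200 camera calls.

## Working session

There is one attempt and no reset: what is moved stays moved. The work goes in short steps, each a Python script; the robot and the scene stay as the last script left them, time stands still between calls to the robot, and variables do not carry over. Pictures are saved under pics/ and viewed, at most 10 in all, crops included, and the job is handed in when it is done.

```bash
mkdir -p pics; ls
python3 - <<'E'
from cell import arm
import cv2
o=arm.observe();print(o['t'],o['tool_pos'],o['tool_rot'])
for n in("scene","side"):
    c=arm.calibration(n);print(n,c['intrinsics'],c['view'])
    cv2.imwrite(f'pics/{n}0.png',arm.camera(n)[:,:,::-1])
E
```

```text
cell.py
pics
0.0 [0.18751948 0.64779975 0.22149958] [-1.04751779e-04  1.40412671e-01  9.90092580e-01 -9.76712381e-04]
scene [[453.71580245   0.         310.34850572]
 [  0.         453.71580245 201.95511687]
 [  0.           0.           1.        ]] [[ 0.25950924  0.96560352 -0.01627245 -0.17032359]
 [ 0.68114609 -0.19495311 -0.70571474 -0.26137491]
 [-0.684613    0.17205558 -0.70830919  1.88033143]
 [ 0.          0.          0.          1.        ]]
side [[412.3381401    0.         319.51732247]
 [  0.         412.3381401  202.03104738]
 [  0.           0.           1.        ]] [[ 0.95326383 -0.30211582 -0.00375469 -0.49997726]
 [-0.21340626 -0.66445819 -0.71620743  0.25298698]
 [ 0.21388276  0.68353592 -0.69787736  1.21358488]
 [ 0.          0.          0.          1.        ]]
```

View pics/scene0.png

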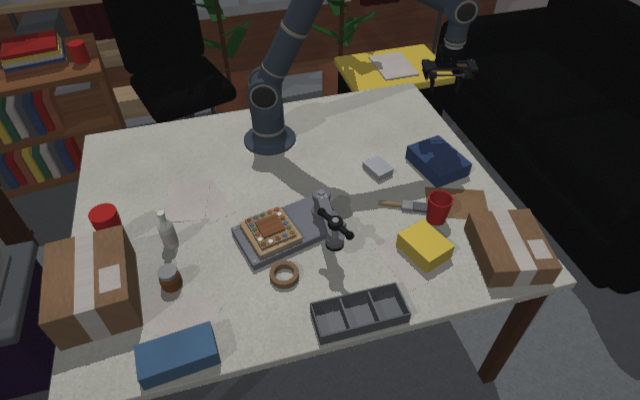

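View pics/side0.png

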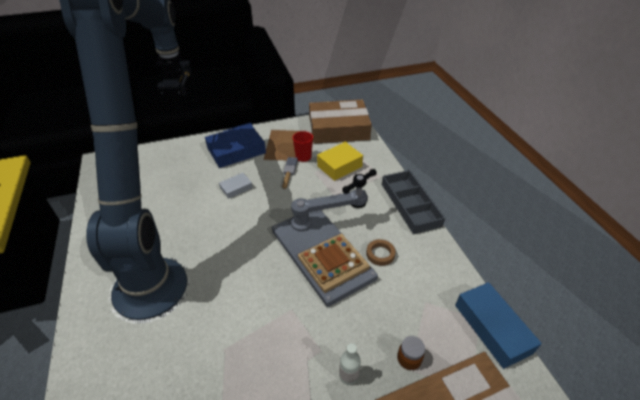

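The scene picture shows the press at about (285,225), with the arm open and the handle at about (335,225). The side picture shows the press at about (325,255) and the handle at (358,182). I'll enlarge both.

Run:
```python
import cv2,numpy as np
def grid(n,x,y,w,h,s):
    c=cv2.resize(cv2.imread(f'pics/{n}0.png')[y:y+h,x:x+w],None,fx=s,fy=s,interpolation=cv2.INTER_CUBIC)
    c=np.clip(c*1.4,0,255).astype('uint8')
    for i in range(0,w,20):
        cv2.line(c,(i*s,0),(i*s,6),(0,255,255),1);cv2.putText(c,str(x+i),(i*s,18),0,.4,(0,255,255),1)
    for i in range(0,h,20):
        cv2.line(c,(0,i*s),(6,i*s),(0,255,255),1);cv2.putText(c,str(y+i),(8,i*s+4),0,.4,(0,255,255),1)
    cv2.imwrite(f'pics/{n}0c.png',c)
grid('scene',225,175,140,100,5)
grid('side',265,160,145,145,4)
```

```text
(no output)
```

View pics/scene0c.png

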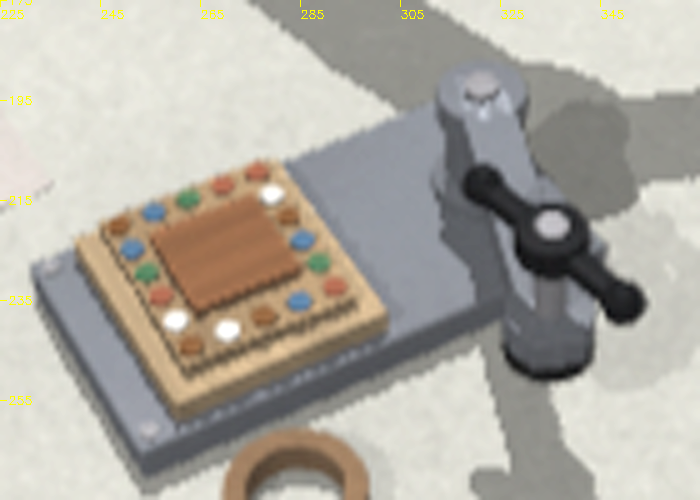

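View pics/side0c.png

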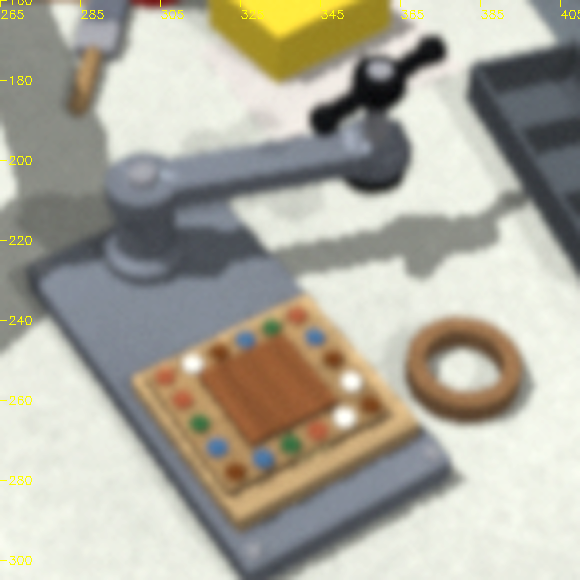

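The crops give these points:

| Point | Scene | Side |
|---|---|---|
| Pivot cap | (321.4,192) | (300.2,203) |
| Hub top | (335.4,219.4) | (360,177) |
| Ball 1 | (321.6,211.8) | (346,189.8) |
| Ball 2 | (350.2,235.4) | (373,172.2) |
| Plaque block centre | (270,226) | (332,257) |

The bed end faces robot-right, with the tape roll beside it. Next I'll triangulate.

```bash
cat > h.py <<'E'
from cell import arm
import numpy as np,cv2
def tri(a,b):
    P=[np.array(arm.calibration(n)['intrinsics'])@np.array(arm.calibration(n)['view'])[:3] for n in("scene","side")]
    X=cv2.triangulatePoints(P[0],P[1],np.float64(a),np.float64(b)).ravel();X=X[:3]/X[3]
    r=[np.linalg.norm((p@np.r_[X,1])[:2]/(p@np.r_[X,1])[2]-q) for p,q in zip(P,(a,b))]
    return X,r
def onz(n,u,z):
    c=arm.calibration(n);K=np.array(c['intrinsics']);V=np.array(c['view'])
    d=V[:3,:3].T@np.linalg.inv(K)@np.r_[u,1];o=-V[:3,:3].T@V[:3,3]
    return o+d*(z-o[2])/d[2]
E
python3 - <<'E'
from h import *
np.set_printoptions(precision=4,suppress=True)
for k,a,b in [('piv',(321.4,192),(300.2,203)),('hub',(335.4,219.4),(360,177)),('b1',(321.6,211.8),(346,189.8)),('b2',(350.2,235.4),(373,172.2)),('block',(270.2,225.6),(332,257))]:
    print(k,*tri(a,b))
for n,u,z in [('scene',(321.4,192),.122),('side',(300.2,203),.122),('scene',(232,228),.03),('scene',(254,266),.03),('side',(377,277.5),.03),('side',(325.7,303.8),.03),('side',(273,228),.03),('scene',(286,272),.025),('side',(380.5,251),.025)]: print(n,u,onz(n,u,z))
E
```

```text
piv [0.4888 0.0845 0.1243] [np.float64(0.13997551414086384), np.float64(0.1759331634522788)]
hub [0.6783 0.0709 0.1938] [np.float64(0.17680751241551593), np.float64(0.19743053262578827)]
b1 [0.6238 0.0457 0.1775] [np.float64(0.16083577117723646), np.float64(0.18836449568923572)]
b2 [0.734  0.0971 0.178 ] [np.float64(0.250385217066454), np.float64(0.26613249199712696)]
block [ 0.5313 -0.0993  0.0615] [np.float64(0.22872481553138763), np.float64(0.3003238159924905)]
scene (321.4, 192) [0.4869 0.0848 0.122 ]
side (300.2, 203) [0.4892 0.0876 0.122 ]
scene (232, 228) [ 0.4781 -0.2188  0.03  ]
scene (254, 266) [ 0.6511 -0.176   0.03  ]
side (377, 277.5) [ 0.6406 -0.1882  0.03  ]
side (325.7, 303.8) [ 0.4709 -0.2259  0.03  ]
side (273, 228) [0.3957 0.0942 0.03  ]
scene (286, 272) [ 0.6957 -0.0864  0.025 ]
side (380.5, 251) [ 0.6921 -0.0969  0.025 ]
```

The measurements agree with the text: the arm is 190 mm long, the ball offset is 60 mm and the block top is at 61 mm. That puts the press yaw at about 13° and the swing at about 1.27 rad. I'll push the arm home along an arc with the closed fingers, turning the tool with the arm.

```bash
cat >> h.py <<'E'
PIV=np.array([.4888,.0850]); H0=np.radians(-77.0)
def q(yaw):  # tool down, tool y along world angle yaw
    a=(yaw+np.pi/2)/2
    return np.array([0,np.cos(a),np.sin(a),0]) if False else np.array([0,np.cos(a-np.pi/2+np.pi/2),np.sin(a),0])
def pt(swing,lat,r=.07,z=.100):
    h=H0+swing; return np.r_[PIV+r*np.array([np.cos(h),np.sin(h)])+lat*np.array([-np.sin(h),np.cos(h)]),z]
E
python3 - <<'E'
import re
s=open('h.py').read()
i=s.index('def q(yaw)');j=s.index('def pt(')
s=s[:i]+'''def q(yaw):  # tool down, tool y along world angle yaw (pi turn about a horizontal axis)
    return np.array([0,np.cos((yaw+np.pi/2)/2),np.sin((yaw+np.pi/2)/2),0])
'''+s[j:]
open('h.py','w').write(s)
E
python3 - <<'E'
from h import *
np.set_printoptions(precision=3,suppress=True)
from scipy.spatial.transform import Rotation as R
print(R.from_quat(np.roll(q(.3),-1)).as_matrix()[:,1:])
for s,l,z in [(1.27,.06,.26),(1.27,.06,.1),(.6,.033,.1),(0,.033,.1)]:
    print(pt(s,l,z=z),arm.solve_ik(pt(s,l,z=z),q(H0+s+np.pi/2)))
hub=np.r_[PIV+.19*np.array([np.cos(H0),np.sin(H0)]),.155]
for y in np.arange(-4,4.1,1): print(y,arm.solve_ik(hub,q(y)))
E
```

```text
[[ 0.955  0.   ]
 [ 0.296  0.   ]
 [ 0.    -1.   ]]
[0.563 0.14  0.26 ] [-0.558  0.285  0.305  1.734 -0.093  1.137  1.271]
[0.563 0.14  0.1  ] [-0.462  0.453  0.191  1.892 -0.115  0.808  1.287]
[0.563 0.062 0.1  ] [-0.468  0.447  0.369  1.933 -0.219  0.8    0.848]
[0.537 0.024 0.1  ] [-0.513  0.422  0.497  2.004 -0.282  0.781  0.376]
-4.0 [-0.295  0.348  0.507  1.95  -0.213  0.896  2.603]
-3.0 [-0.704  0.536  1.119  1.968 -0.577  1.002 -2.31 ]
-2.0 [-0.704  0.536  1.119  1.968 -0.577  1.002 -1.31 ]
-1.0 [-0.629  0.469  0.983  1.965 -0.477  0.959 -0.411]
0.0 [-0.549  0.422  0.856  1.962 -0.396  0.932  0.506]
1.0 [-0.45   0.384  0.714  1.957 -0.315  0.913  1.424]
2.0 [-0.315  0.351  0.532  1.951 -0.225  0.898  2.332]
3.0 [-0.704  0.536  1.119  1.968 -0.577  1.002 -2.594]
4.0 [-0.704  0.536  1.119  1.968 -0.577  1.002 -1.594]
```

Run:
```python
from h import *
np.set_printoptions(precision=3,suppress=True)
Q=lambda s:q(H0+s+np.pi/2)
arm.gripper_close(20)
arm.move_pose(pt(1.27,.06,z=.26),Q(1.27))
arm.move_linear(pt(1.27,.06),vel=.2,ori=Q(1.27))
print(arm.observe()['t'],arm.observe()['width'])
for s in list(np.arange(1.27,.1,-.19))+[.08]:
    arm.move_linear(pt(s,.033),vel=.1,ori=Q(s))
    o=arm.observe();print(round(s,2),round(o['t'],2),o['contact_force'],o['tool_pos'])
hit=arm.move_linear(pt(-.12,.033),vel=.04,ori=Q(-.12),contact_N=14)
o=arm.observe();print(hit,o['t'],o['contact_force'],o['tool_pos'])
for n in("scene","side"): cv2.imwrite(f'pics/{n}1.png',arm.camera(n)[:,:,::-1])
```

```text
4.8333 0.0002510939643360436
1.27 5.25 [ 0.103  0.747 -0.561] [0.561 0.112 0.101]
1.08 5.59 [-0.544  0.883  1.844] [0.565 0.1   0.1  ]
0.89 5.93 [ 1.809  1.362 -0.081] [0.566 0.084 0.1  ]
0.7 6.28 [-0.024  0.394 -0.129] [0.565 0.069 0.1  ]
0.51 6.62 [ 0.753 -0.343 -0.094] [0.56  0.055 0.1  ]
0.32 6.96 [ 0.385 -0.036  0.113] [0.553 0.042 0.1  ]
0.13 7.3 [ 0.723 -0.847 -0.324] [0.544 0.031 0.1  ]
0.08 7.55 [ 5.014  1.793 -2.804] [0.542 0.029 0.1  ]
False 8.0833 [ 9.816  3.594 -8.446] [0.533 0.02  0.101]
```

Run:
```python
import cv2,numpy as np
a=cv2.imread('pics/scene1.png')[160:280,225:365];b=cv2.imread('pics/side1.png')[160:310,265:405]
a=cv2.resize(a,None,fx=3.2,fy=3.2,interpolation=2);b=cv2.resize(b,None,fx=2.56,fy=2.56,interpolation=2)
cv2.imwrite('pics/c1.png',np.clip(np.hstack([a[:384,:],b[:384,:352]])*1.4,0,255).astype('uint8'))
```

```text
(no output)
```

View pics/c1.png

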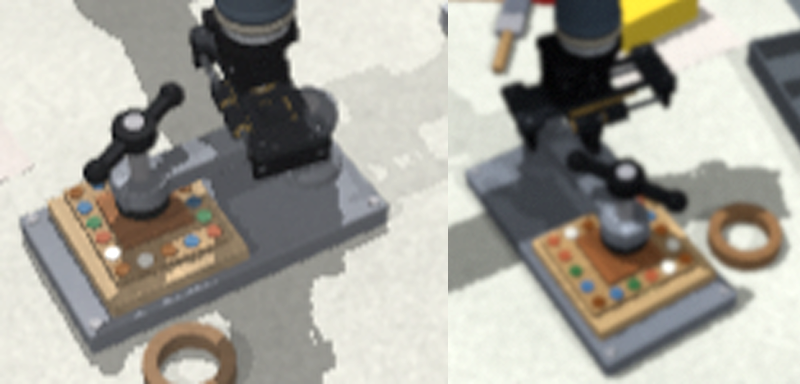

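The arm now stands over the plaque. The hub is at scene (266.9,198.8) and side (334.5,227.6), and the balls are at scene (278.1,190) and (255.3,213.1).

Run:
```python
from h import *
np.set_printoptions(precision=4,suppress=True)
for a,b in [((266.9,198.8),(334.5,227.6)),((278.1,190),(316.6,223.3)),((255.3,213.1),(354.5,238.1))]:
    X,r=tri(a,b);d=X[:2]-PIV;print(X,r,np.linalg.norm(d),np.arctan2(d[1],d[0])-H0)
```

```text
[ 0.5365 -0.0998  0.1884] [np.float64(0.034087366781653985), np.float64(0.045224499216092354)] 0.19087653617529074 0.025896032740299946
[ 0.4974 -0.0583  0.1771] [np.float64(0.316540750577388), np.float64(0.42264467720602483)] 0.14352772078572024 -0.16711429220545027
[ 0.5779 -0.1439  0.1798] [np.float64(0.31503664381400104), np.float64(0.41363067382871477)] 0.24567452092636569 0.14428262676263626
```

Run:
```python
from h import *
np.set_printoptions(precision=4,suppress=True)
Q=lambda s:q(H0+s+np.pi/2)
for s in (-.17,-.22,-.27):
    hit=arm.move_linear(pt(s,.033),vel=.04,ori=Q(-.05),contact_N=15)
    o=arm.observe();print(s,hit,o['t'],o['contact_force'],o['tool_pos'],pt(s,.033))
    if np.linalg.norm(o['contact_force'][:2])>22:break
arm.move_linear(pt(.1,.06),vel=.15,ori=Q(0))
arm.move_linear(pt(.1,.06,z=.26),vel=.25)
for n in("scene","side"): cv2.imwrite(f'pics/{n}2.png',arm.camera(n)[:,:,::-1])
print(arm.observe()['t'])
a=cv2.imread('pics/scene2.png')[160:280,225:365];b=cv2.imread('pics/side2.png')[160:310,265:405]
a=cv2.resize(a,None,fx=3.2,fy=3.2,interpolation=2);b=cv2.resize(b,None,fx=2.56,fy=2.56,interpolation=2)
cv2.imwrite('pics/c2.png',np.clip(np.hstack([a[:384,:],b[:384,:352]])*1.4,0,255).astype('uint8'))
```

```text
-0.17 False 8.4333 [ 15.1849   7.7526 -12.2153] [0.5318 0.0203 0.1009] [0.5257 0.017  0.1   ]
-0.22 False 8.6833 [ 21.5604  10.3583 -19.0614] [0.5319 0.0201 0.1013] [0.5223 0.0152 0.1   ]
10.0667
```

View pics/c2.png

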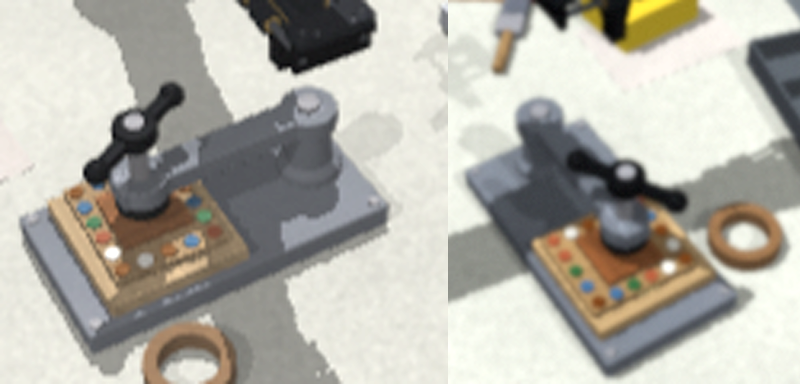

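The tool stood still while the force rose to 24 N, so the arm is at its stop. The hub is at (0.5365,-0.100) and the bar at -0.82 rad. I'll turn it as a couple, with both open fingers straddling the bar and rotating only joint 7. The first stroke of about 2.7 rad is shorter than the minimum travel.

```bash
cat >> h.py <<'E'
HUB=np.array([.5365,-.1003])
def turn(total,step=.25,mz_stop=.3,base=None):
    "turn joint 7 clockwise by total in steps; log yaw, moment; stop when tight"
    j=np.array(arm.observe()['joints']);j7=j[6];n=int(np.ceil(total/step));log=[]
    for i in range(1,n+1):
        j[6]=j7-total*i/n
        arm.move_joints(j);o=arm.observe()
        log.append((o['t'],o['joints'][6],o['torque'][2],*o['contact_force']))
        if mz_stop and abs(o['torque'][2])>mz_stop: break
    return np.array(log)
E
python3 - <<'E'
from h import *
np.set_printoptions(precision=3,suppress=True)
arm.release()
arm.move_pose(np.r_[HUB,.26],q(-.05))
arm.move_linear(np.r_[HUB,.155],vel=.15,ori=q(-.05))
o=arm.observe();print(o['t'],o['joints'],o['torque'],o['contact_force'],o['tool_pos'])
arm_log=turn(min(3.0,o['joints'][6]+2.6));print(arm_log)
cv2.imwrite('pics/scene3.png',arm.camera('scene')[:,:,::-1])
E
```

```text
13.0583 [-0.474  0.401  0.751  1.946 -0.341  0.922  0.397] [-0.121 -0.001 -0.022] [0.672 0.515 1.026] [ 0.537 -0.1    0.156]
[[13.408  0.15  -0.044 -0.258  0.591 -0.326]
 [13.758 -0.098  0.031  0.16  -0.972 -0.479]
 [14.108 -0.347  0.029 -1.142 -0.752  0.151]
 [14.458 -0.597  0.078 -1.239 -0.926 -1.924]
 [14.808 -0.846  0.044 -1.992 -0.908 -1.137]
 [15.158 -1.096  0.004 -0.903 -1.053 -0.158]
 [15.508 -1.346  0.064 -0.831  0.299 -0.905]
 [15.858 -1.595  0.042 -0.204 -0.129 -0.464]
 [16.208 -1.845  0.012 -0.147  0.069 -0.37 ]
 [16.558 -2.095  0.032  0.387  0.558  0.746]
 [16.908 -2.345  0.031 -0.024 -0.603  0.713]
 [17.258 -2.594  0.019  0.019 -1.037  0.251]]
```

```bash
cat >> h.py <<'E'
def regrasp(z, pic=None):
    p=np.array(arm.observe()['tool_pos']);p[:2]=HUB
    arm.move_linear(np.r_[HUB,.235],vel=.2)
    if pic: cv2.imwrite(pic,arm.camera('scene')[:,:,::-1])
    j=np.array(arm.observe()['joints']);j[6]+=np.pi;arm.move_joints(j)
    yaw=arm.observe()['tool_rot']
    arm.move_linear(np.r_[HUB,z],vel=.2)
    return arm.observe()['joints'][6]
E
python3 - <<'E'
from h import *
np.set_printoptions(precision=3,suppress=True)
j=regrasp(.148,'pics/scene4.png');print(j,arm.observe()['t'],arm.observe()['torque'])
cv2.imwrite('pics/c4.png',cv2.resize(cv2.imread('pics/scene4.png')[130:280,205:365],None,fx=3.5,fy=3.5,interpolation=2))
E
```

```text
0.605039625881358 21.1333 [-0.151  0.04  -0.031]
```

View pics/c4.png

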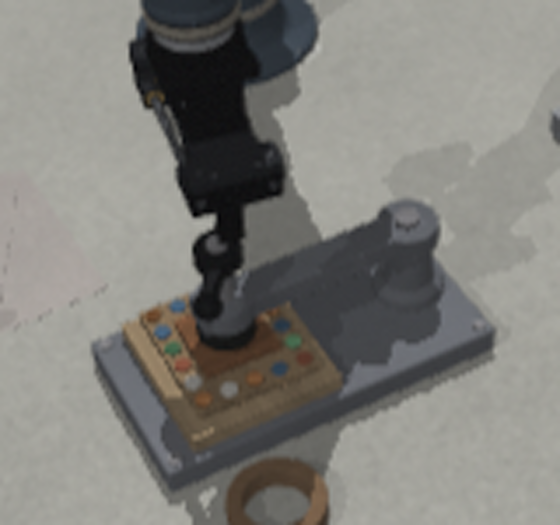

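The bar has turned about 2.6 rad and now lies near +x, and the press arm stayed home. Next stroke, stopping when the moment rises.

Run:
```python
from h import *
np.set_printoptions(precision=3,suppress=True)
o=arm.observe();L=turn(o['joints'][6]+2.6);print(L)
```

```text
[[21.483  0.361  0.053 -0.688 -1.681  0.917]
 [21.833  0.116 -0.052  0.292 -0.329  0.361]
 [22.183 -0.13  -0.037 -0.248 -0.576 -0.464]
 [22.533 -0.376  0.014 -0.653 -0.275  0.129]
 [22.883 -0.622  0.061 -0.741 -1.425 -0.384]
 [23.233 -0.869  0.085 -1.489  0.249 -0.072]
 [23.583 -1.115  0.036 -0.472 -0.944  0.568]
 [23.933 -1.362 -0.009 -1.383 -0.034 -0.914]
 [24.283 -1.608  0.059 -0.517  0.11  -0.687]
 [24.633 -1.855 -0.033  0.315 -0.614  0.142]
 [24.983 -2.101 -0.048  0.377 -0.166  0.086]
 [25.333 -2.348  0.003 -0.605 -0.205 -0.556]
 [25.683 -2.594  0.052 -0.864 -1.448 -0.806]]
```

```bash
sed -i "s/log.append((o\['t'\],/log.append((o['t'],1e3*(o['joints'][6]-j[6]),o['joint_torque'][6],/" h.py
python3 - <<'E'
from h import *
np.set_printoptions(precision=3,suppress=True)
j=regrasp(.141,'pics/scene5.png');print(j,arm.observe()['t'])
L=turn(j+2.6,mz_stop=.25);print(L[:,:5])
E
```

```text
0.6150428546652789 29.5833
[[29.933  2.89  -0.136  0.371  0.081]
 [30.283  4.389 -0.085  0.125  0.039]
 [30.633  5.058 -0.09  -0.122 -0.002]
 [30.983  5.573 -0.235 -0.369  0.183]
 [31.333  4.776 -0.361 -0.617  0.376]]
```

Run:
```python
from h import *
np.set_printoptions(precision=3,suppress=True)
print(turn(.6,step=.12,mz_stop=None))
```

```text
[[31.583  5.641 -0.424 -0.731  0.337 -2.637 -2.526  1.023]
 [31.833  5.688 -0.431 -0.851  0.344 -3.478 -2.441  2.782]
 [32.083  5.754 -0.43  -0.971  0.323 -4.163 -1.772  2.65 ]
 [32.333  5.774 -0.43  -1.091  0.357 -3.876 -2.108  1.873]
 [32.583  5.745 -0.43  -1.211  0.37  -4.318 -1.662  2.093]]
```

The torque levels off at 0.43 N m from j7 ≈ -0.68, so the ratchet is slipping. I'll continue to j7 ≈ -2.36, about 1.7 rad of slip, then back off and retreat.

Run:
```python
from h import *
np.set_printoptions(precision=3,suppress=True)
print(turn(1.15,step=.24,mz_stop=None)[:,:5])
j=np.array(arm.observe()['joints']);j[6]+=.15;arm.move_joints(j)
arm.move_linear(np.r_[HUB,.26],vel=.2)
arm.move_linear(np.r_[.5,.2,.3],vel=.25)
for n in("scene","side"): cv2.imwrite(f'pics/{n}6.png',arm.camera(n)[:,:,::-1])
o=arm.observe();print(o['t'],o['contact_force'])
a=cv2.imread('pics/scene6.png')[160:280,225:365];b=cv2.imread('pics/side6.png')[160:310,265:405]
a=cv2.resize(a,None,fx=3.2,fy=3.2,interpolation=2);b=cv2.resize(b,None,fx=2.56,fy=2.56,interpolation=2)
cv2.imwrite('pics/c6.png',np.clip(np.hstack([a[:384,:],b[:384,:352]])*1.4,0,255).astype('uint8'))
```

```text
[[32.908  5.967 -0.408 -1.435  0.28 ]
 [33.242  5.866 -0.404 -1.665  0.337]
 [33.575  5.814 -0.404 -1.895  0.33 ]
 [33.908  5.806 -0.404 -2.125  0.288]
 [34.242  5.821 -0.404 -2.355  0.332]]Traceback (most recent call last):
  File "<stdin>", line 6, in <module>
host.Unreachable: the arm cannot follow that straight line within its joint ranges
```

Run:
```python
from h import *
arm.move_pose(np.r_[.5,.2,.3],q(.5))
for n in("scene","side"): cv2.imwrite(f'pics/{n}6.png',arm.camera(n)[:,:,::-1])
o=arm.observe();print(o['t'],o['contact_force'])
a=cv2.imread('pics/scene6.png')[160:280,225:365];b=cv2.imread('pics/side6.png')[160:310,265:405]
a=cv2.resize(a,None,fx=3.2,fy=3.2,interpolation=2);b=cv2.resize(b,None,fx=2.56,fy=2.56,interpolation=2)
cv2.imwrite('pics/c6.png',np.clip(np.hstack([a[:384,:],b[:384,:352]])*1.4,0,255).astype('uint8'))
```

```text
37.1917 [ 0.16355947 -0.07992813 -0.10114331]
```

View pics/c6.png

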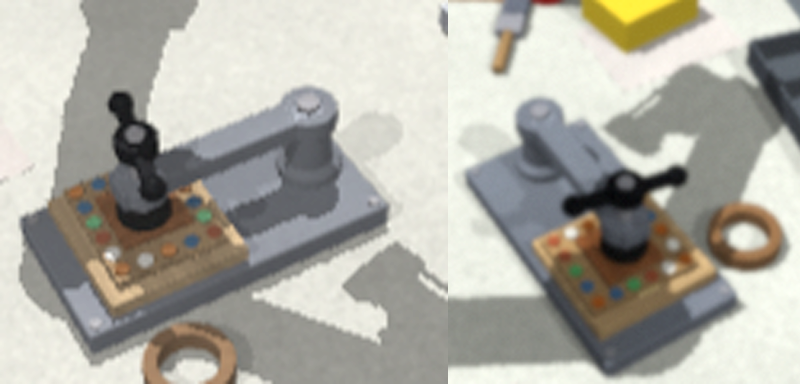

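The pad sits on the plaque's block at about scene crop (145,212). The hub has sunk about 16 mm, the arm is still home, and the plaque and tape have not moved.

```bash
python3 -c "
from cell import arm
print(arm.close_job())"
```

```text
the job is handed in; nothing more can be done
None
```

The press arm is at its stop, the plaque is clamped where it lay, the ratchet slipped about 1.7 rad by my estimate from the torque log (0.75 to 3.1 wanted), the robot is clear, and the job was handed in at about 37 s.

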